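# Put the two turned tiered boxes together

## Task

Put the two turned boxes together where their bases stand: on the dark base the dark tier and then the dark lid, on the yellow base the yellow tier and then the yellow lid, each piece set down (not dropped) and fully home in the one below. Leave the bases in their places, and do not move the red spare tier, the wax tin or the gouge.

Things in the scene. Friction and masses are not known exactly. Their poses are not given: they have to be found in the camera images.
- base_dark: Dark brown wood box base, standing loose on the bench: a round cup 48 mm tall with a flared foot (86 mm across, tapering in over the lowest 14 mm to a body 64 mm across); open mouth 53 mm across, wall 5.5 mm. Origin: centre of its underside, z up. A seated tier's origin lies 41 mm above this one. 0.3 kg.
- base_yellow: Mustard-yellow lacquered box base, standing loose on the bench: a round cup 48 mm tall with a flared foot (86 mm across, tapering in over the lowest 14 mm to a body 64 mm across); open mouth 53 mm across, wall 5.5 mm. Origin: centre of its underside, z up. A seated tier's origin lies 41 mm above this one. 0.3 kg.
- tier_dark: Dark brown wood middle tier, standing on the bench: straight round cup 64 mm across, no flare, 47 mm tall, mouth 53 mm. Its lowest 7 mm is a narrower foot (36 widening to 47 mm) that drops into the mouth below till the 64 mm body rests on the rim. Origin: centre of its underside, z up. Grip across the outside, upper 25 mm. A seated lid's origin lies 40 mm above this one. 0.11 kg.
- tier_yellow: Mustard-yellow lacquered middle tier, standing on the bench: straight round cup 64 mm across, no flare, 47 mm tall, mouth 53 mm. Its lowest 7 mm is a narrower foot (36 widening to 47 mm) that drops into the mouth below till the 64 mm body rests on the rim. Origin: centre of its underside, z up. Grip across the outside, upper 25 mm. A seated lid's origin lies 40 mm above this one. 0.11 kg.
- lid_dark: Dark brown wood lid, right way up on the bench: low dome 64 mm across with a knob to lift it by (20 mm across from 27 to 41 mm above the origin, top at 46, dome beside it at 19). Under it the same 7 mm foot as on the tiers drops into a tier's mouth. Origin: centre of its underside, z up. 0.1 kg.
- lid_yellow: Mustard-yellow lacquered lid, right way up on the bench: low dome 64 mm across with a knob to lift it by (20 mm across from 27 to 41 mm above the origin, top at 46, dome beside it at 19). Under it the same 7 mm foot as on the tiers drops into a tier's mouth. Origin: centre of its underside, z up. 0.1 kg.
- tier_red: Dark red lacquered spare tier, same shape and size as the other tiers (64 mm across, 47 mm tall), belonging to neither box; a bystander. Origin: centre of its underside, z up. 
- wax_tin: Round flat steel tin with a green lid, 71 mm across, 36 mm tall, a bystander. Origin: centre of its underside, z up. 
- gouge: Turning gouge lying along world y (within 0.12 rad) beyond the other things, 361 mm long, 29 mm thick: wooden handle towards -y, steel blade towards +y, a bystander. Origin: on the bench under the tool's axis, 150 mm from the handle's end; its own y axis points along the tool to the blade.

How it is judged:
By the outcome, as a careful person would: the job done as asked, in the order asked, and still so for the second after the job is handed in, with the robot touching nothing.
It also fails if it takes over 120 s, if anything falls off the work surface, if the arm or the gripper's body presses on something with over 40 N, if the wrist force passes 120 N, or if a joint passes its speed limit or range.

## Robot

A 6-joint arm with a two-finger parallel gripper is mounted at the origin on the work surface. World frame = base frame: x ahead of the robot, y to its left, z up, the work surface at z = 0. Lengths are in m, angles in degrees, forces in N, time in s.
With the tool pointing down it reaches from about 0.3 to 0.825 m from the base axis. Payload 5.4 kg.
Tool frame: the origin (TCP) lies midway between the tips of the shut fingers; the grasp point (between the pads) lies 19 mm behind it (robot.hold_point_z is the z of the grasp point in the tool frame, in m); z points along the fingers, y is the line along which they close (so a half turn about z gives the same grasp; the last joint's range is limited). The gripper opens to 92 mm and grips with 3 to 60 N. Pads are 20 mm wide; open, the fingers measure 128 mm over their backs; the gripper's body (75 mm by 189 mm) begins 69 mm behind the grasp point.
Start: joints at [55.17, 9.076, 91.501, -0, 79.423, -12.038], TCP at [0.223, 0.53, 0.215] pointing down, gripper open.
Joint ranges: [-166.64, 166.64], [-54.1, 131.32], [10.49, 154.53], [-73.88, 253.88], [9.74, 151.15], [-171.62, 171.62]. Speed limits (degrees/s): [147.25, 147.25, 180, 180, 180, 180].

## Interface

Orientations are given as a 3x3 rotation matrix whose columns are the frame's x, y, z axes.
In Python, from cell import robot gives the robot as it stands. The module is installed in compiled form; this text tells all that it offers.
- The arm moves only by the tool send_rows, never from a script. Its argument "moves" is a list of rows, each an object of numbers: "tx", "ty", "tz": the shift along the tool's x, y, z in mm; "turn": the turn about the tool's z in rad. A call has exactly 10 rows; each row shifts and turns the commanded pose from where the row before left it, along the tool's axes as they then stand; what a row does not reach is not made up. A row lasts 1/8 s, in which the tool goes at most 62.5 mm and 10.7 degrees, less where a joint would pass 70% of its speed; a pose out of reach is approached as far as the arm can. A call is refused whole if a number of a shift passes 62.5 or a number of a turn 0.188, either way. A call with a gripper value outside its range is refused whole. "gripper" is the closure, from -1 (fully open) to 1 (shut), set as the call begins (left out, the last holds). The fingers move at their own pace and stop on an object; "force" is the grip in N (left out, the last holds). Time passes only in rows, so rows that do not move let the fingers close, or fill a call up. It gives the time, the measured TCP pose, the force, the opening and the grip force at its end, in the units of the state.
- robot.get_obs(): the state, without advancing time (a new reading comes with each control period).
- robot.get_image(name): name is "scene" or "top"; returns the picture (384x512x3 uint8, red, green, blue); there is no depth.
- robot.get_calibration(name): a dict with "mtx" (3x3 intrinsics, pixels), "dist_coeffs" ([k1, k2, p1, p2, k3] as OpenCV has them; the pictures are not rectified), "cam_to_world" (4x4, takes a point from camera to world coordinates). Camera axes: x right, y down, z forward; pixel columns grow to the right and rows downward; lengths in m; the calibration is good to about 2 mm. A picture is of the moment at which its call begins. get_calibration takes no time and is no camera call.
- robot.close_job(): hands the job in; it is judged then, once.
Trained networks look in the newest picture that a camera, given by its name, has taken for a name from the list of things; names that differ only in an ending like _2 or _b are one class to them, and where a whole thing is asked for, a point or a joint stands for the part that bears it (a point fixed in the world has none). Each returns a list of dicts, best first, with "conf" (0 to 1); they miss things now and then, are a little off and sometimes report something else, mostly with a low value. They report only what shows in the picture. A call takes as long as a camera call.
- robot.recognise(name, camera): "extent" ([left, top, right, bottom] as shares, 0 to 1, of the picture: columns of its width, rows of its height, round what is visible of it).
The state is a dict: "clock": time; "qpos": joint angles; "qvel": joint speeds; "joint_efforts": joint torques, N m; "position": TCP position; "tcp_rot": TCP orientation; "contact_force": force on the tool from outside, world axes, zero at the start; "torque": the same for the moment, N m; "finger_gap": finger opening in m; "grasp_force": force on a finger pad.
Only numpy, scipy, OpenCV 4.12 (cv2) and the standard library are available. Lean on these libraries where they do the work, as an engineer would, in place of code of your own. Each camera call takes 0.05 s, during which the arm holds its last target. There are 200 camera calls.

## Working session

There is one attempt and no reset: what is moved stays moved. The work goes in short steps, Python scripts to look and compute and a tool call to move; the robot and the scene stay as the last step left them, time stands still between calls to the robot, and variables do not carry over. Pictures are saved under pics/ and viewed, at most 14 in all, crops included, and the job is handed in when it is done.

Besides the shell and the picture viewer there is one more tool, called after "Emit:" as name([rows], argument=value, ...), one row to a line, values as JSON. send_rows: Moves the arm, as the interface text tells. Its arguments: {"type":"object","properties":{"moves":{"type":"array"},"gripper":{"type":"number"},"force":{"type":"number"}},"required":["moves"]}

```bash
mkdir -p pics
cat > h.py <<'E'
import numpy as np, cv2
from cell import robot
def cal(n):
    c=robot.get_calibration(n); return np.array(c["mtx"]),np.array(c["dist_coeffs"]),np.array(c["cam_to_world"])
def ray(n,u,v):
    K,d,T=cal(n); p=cv2.undistortPoints(np.array([[[u,v]]],float),K,d)[0,0]
    return T[:3,3],T[:3,:3]@np.array([p[0],p[1],1])
def at(n,u,v,z):
    o,r=ray(n,u,v); return o+r*(z-o[2])/r[2]
def proj(n,P):
    K,d,T=cal(n); W=np.linalg.inv(T); return cv2.projectPoints(np.array(P,float).reshape(-1,3),cv2.Rodrigues(W[:3,:3])[0],W[:3,3],K,d)[0][:,0]
def save(n,f):
    im=robot.get_image(n); cv2.imwrite(f,im[:,:,::-1]); return im
E
python3 - <<'E'
from h import *
for n in("scene","top"):
    save(n,f"pics/{n}0.png"); print(n,cal(n)[2].round(3).tolist(),cal(n)[0].round(0).tolist())
    for k in "base_dark base_yellow tier_dark tier_yellow lid_dark lid_yellow tier_red wax_tin gouge".split():
        for r in robot.recognise(k,n)[:2]:
            print(k,round(r["conf"],2),(np.array(r["extent"])*[512,384,512,384]).round(1).tolist())
o=robot.get_obs();print({k:np.round(v,3).tolist() for k,v in o.items()},robot.hold_point_z)
E
```

```text
scene [[0.262, 0.68, -0.685, 1.417], [0.965, -0.183, 0.188, -0.205], [0.003, -0.71, -0.704, 0.852], [0.0, 0.0, 0.0, 1.0]] [[449.0, 0.0, 256.0], [0.0, 449.0, 195.0], [0.0, 0.0, 1.0]]
base_dark 0.59 [207.2, 196.7, 241.3, 227.7]
base_yellow 0.66 [309.5, 132.0, 338.4, 159.9]
base_yellow 0.26 [116.6, 157.3, 141.1, 183.8]
tier_dark 0.59 [137.9, 194.8, 171.2, 228.2]
tier_dark 0.16 [206.3, 196.9, 236.8, 227.4]
tier_yellow 0.55 [115.1, 156.0, 142.3, 185.3]
lid_dark 0.6 [346.2, 173.4, 366.7, 191.0]
lid_dark 0.41 [186.6, 152.0, 208.4, 177.5]
lid_yellow 0.67 [247.7, 141.3, 271.2, 162.7]
lid_yellow 0.5 [206.2, 198.4, 239.7, 227.3]
tier_red 0.61 [189.2, 151.9, 209.2, 175.1]
wax_tin 0.58 [271.5, 174.2, 294.2, 205.0]
gouge 0.55 [230.7, 225.0, 376.7, 254.3]
top [[-0.004, -0.985, 0.172, 0.428], [-1.0, 0.002, -0.01, 0.001], [0.01, -0.172, -0.985, 1.023], [0.0, 0.0, 0.0, 1.0]] [[394.0, 0.0, 250.0], [0.0, 394.0, 197.0], [0.0, 0.0, 1.0]]
base_dark 0.85 [261.3, 173.3, 293.9, 202.3]
base_dark 0.19 [274.4, 241.3, 301.3, 269.8]
base_yellow 0.83 [130.5, 231.9, 160.5, 266.9]
tier_dark 0.58 [327.8, 178.7, 354.3, 209.2]
tier_yellow 0.57 [351.4, 253.3, 383.7, 277.7]
lid_dark 0.6 [117.5, 179.7, 143.1, 203.7]
lid_dark 0.36 [204.2, 252.1, 233.8, 278.3]
lid_yellow 0.58 [204.0, 251.4, 230.3, 277.5]
tier_red 0.66 [274.5, 243.2, 302.5, 267.7]
wax_tin 0.57 [199.7, 183.4, 225.5, 212.6]
gouge 0.98 [138.9, 127.4, 274.9, 142.6]
{'clock': 1.0, 'qpos': [55.169, 9.074, 91.501, -0.001, 79.423, -12.036], 'qvel': [0.07, -0.058, -0.069, -0.104, -0.082, -0.038], 'joint_efforts': [-0.001, -38.559, -32.236, 0.07, 0.031, -0.0], 'position': [0.223, 0.53, 0.215], 'tcp_rot': [[-0.922, 0.387, 0.0], [0.387, 0.922, 0.0], [-0.0, 0.0, -1.0]], 'contact_force': [-0.843, -0.572, 0.561], 'torque': [-0.008, -0.037, 0.068], 'grasp_force': 0.0, 'finger_gap': 0.092} -0.0187
```

Run:
```python
import cv2
for n,(a,b,c,d) in {"top":(100,120,400,300),"scene":(100,120,390,270)}.items():
    im=cv2.imread(f"pics/{n}0.png")[b:d,a:c]; k=2.65; cv2.imwrite(f"pics/{n}0c.png",cv2.resize(im,None,fx=k,fy=k,interpolation=cv2.INTER_CUBIC))
```

```text
(no output)
```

View pics/top0c.png

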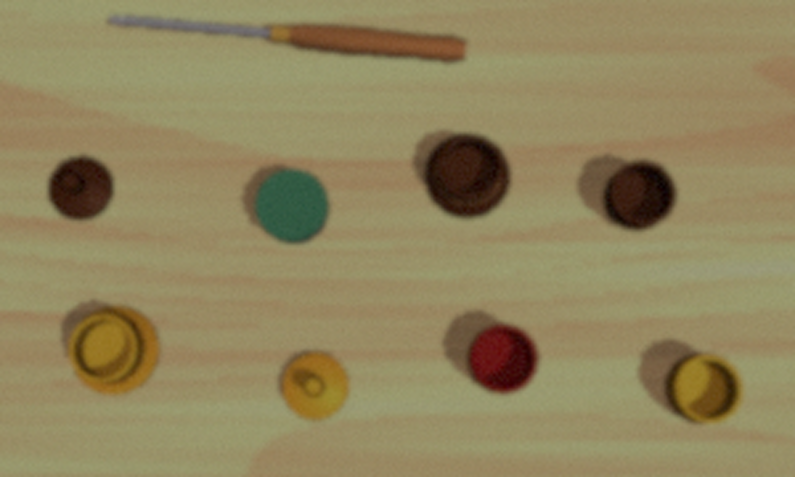

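View pics/scene0c.png

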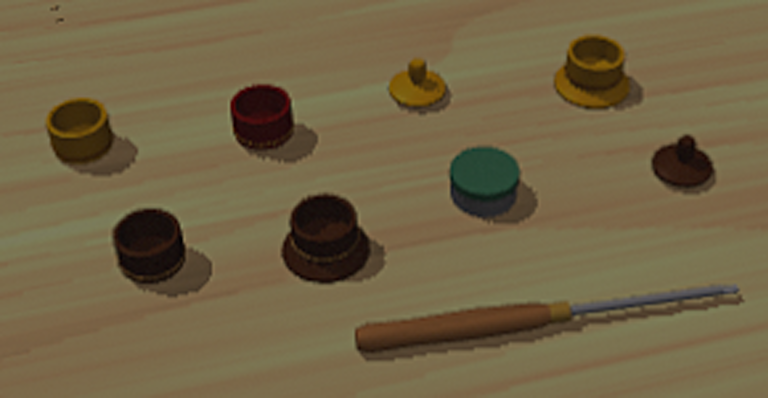

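```bash
cat > fit.py <<'E'
from h import *
from scipy.optimize import least_squares
PR={"base":[(43,0),(32,14),(32,48)],"tier":[(18,0),(23.5,7),(32,7),(32,47)],"lid":[(18,0),(23.5,7),(32,7),(32,9),(10,27),(10,41),(6,46)],"wax":[(35.5,0),(35.5,36)]}
A=np.linspace(0,2*np.pi,60,endpoint=False)
def pts(k,p):
    return np.vstack([np.c_[p[0]+r/1e3*np.cos(A),p[1]+r/1e3*np.sin(A),np.full(60,p[2]+z/1e3)] for r,z in PR[k]])
def cen(P):
    h=cv2.convexHull(np.float32(P).reshape(-1,1,2)); m=cv2.moments(h); return np.array([m["m10"]/m["m00"],m["m01"]/m["m00"]]),m["m00"]
def mask(im,col,box):
    U=4; x0,y0=np.maximum(np.array(box[:2])-7,0).astype(int); x1,y1=(np.array(box[2:])+8).astype(int)
    c=cv2.GaussianBlur(cv2.resize(im[y0:y1,x0:x1].astype(np.float32),None,fx=U,fy=U,interpolation=cv2.INTER_LINEAR),(0,0),3)
    R,G,B=c[...,0],c[...,1],c[...,2]
    m=(B<.5*G)if col=="yellow" else (R/G>1.42 if col!="red" else R/G>1.8)
    n,l,s,_=cv2.connectedComponentsWithStats(m.astype(np.uint8)); i=1+np.argmax(s[1:,4])
    yx=np.argwhere(l==i); P=(yx[:,::-1]+.5)/U-.5+[x0,y0]
    return P
def fit(k,meas,fixz=None):
    f=lambda q:np.concatenate([cen(proj(n,pts(k,q if fixz is None else [*q,fixz])))[0]-c for n,c in meas.items()])
    s=least_squares(f,[.45,0,0] if fixz is None else [.45,0],diff_step=1e-4,x_scale=.01); return s.x,s.fun
E
python3 - <<'E'
from fit import *
im={n:cv2.imread(f"pics/{n}0.png")[:,:,::-1] for n in("scene","top")}
for p in [(119,190),(345,195),(330,190),(275,190),(223,215)]: print(p,cv2.blur(im["top"],(3,3))[p[1],p[0]])
D={"base_dark":([207,197,241,228],[261,173,294,202]),"base_yellow":([309,132,338,160],[130,232,160,267]),"tier_dark":([138,195,171,228],[328,179,354,209]),
"tier_yellow":([115,156,142,185],[351,253,384,278]),"lid_dark":([346,172,367,191],[117,179,143,204]),"lid_yellow":([247,141,271,163],[204,251,230,278]),"tier_red":([189,152,209,175],[274,243,302,268])}
vis={n:im[n][:,:,::-1].copy() for n in im}; V={n:cv2.resize(vis[n],None,fx=4,fy=4) for n in vis}
for k,b in D.items():
    t,c=k.split("_"); M={};a={}
    for n,bb in zip(("scene","top"),b):
        P=mask(im[n],c,bb); M[n],a[n]=cen(P); cv2.polylines(V[n],[cv2.convexHull(np.int32(P*4+2))],True,(255,255,0),1)
    x,r=fit(t,M); x2,r2=fit(t,M,0.)
    mod={n:cen(proj(n,pts(t,x)))[1] for n in a}
    for n in V: cv2.polylines(V[n],[cv2.convexHull(np.int32(proj(n,pts(t,[*x2,0]))*4+2))],True,(0,0,255),1)
    print(k,x.round(4),r.round(2),x2.round(4),r2.round(2),[round(a[n]/mod[n],2) for n in a])
cv2.imwrite("pics/fit.png",np.vstack([cv2.resize(V["top"][640:1120,440:1560],(800,343)),cv2.resize(V["scene"][500:940,420:1500],(630,257)) if 0 else cv2.copyMakeBorder(cv2.resize(V["scene"][500:940,420:1500],(630,257)),0,0,0,170,0)]))
E
```

```text
(119, 190) [73 53 35]
(345, 195) [35 16  8]
(330, 190) [47 29 17]
(275, 190) [48 25 14]
(223, 215) [153 140 100]
base_dark [ 6.344e-01 -7.870e-02  5.000e-04] [ 0.7  -0.06  0.72  0.11] [ 0.6343 -0.0787] [0.7  0.05 0.7  0.18] [0.88, 0.83]
base_yellow [0.4628 0.265  0.0014] [ 0.7  -0.18  0.58  0.14] [0.4624 0.2654] [0.73 0.11 0.56 0.31] [0.95, 0.93]
tier_dark [ 0.6088 -0.2431 -0.    ] [0.72 0.13 0.75 0.19] [ 0.6089 -0.2431] [0.74 0.14 0.73 0.15] [0.82, 0.76]
tier_yellow [ 0.4239 -0.2965  0.0015] [0.67 0.09 0.59 0.06] [ 0.4235 -0.2968] [0.66 0.41 0.54 0.24] [0.91, 0.85]
lid_dark [0.6207 0.303  0.0018] [ 0.64 -0.16  0.58  0.18] [0.6204 0.3036] [0.68 0.22 0.55 0.44] [0.86, 0.77]
lid_yellow [0.4281 0.0701 0.0023] [ 0.7  -0.06  0.59  0.13] [0.4275 0.0704] [0.73 0.41 0.55 0.38] [0.98, 0.9]
tier_red [ 0.4527 -0.1067  0.0024] [0.9  0.02 0.79 0.13] [ 0.4521 -0.1068] [0.91 0.53 0.72 0.42] [0.83, 0.83]
```

View pics/fit.png

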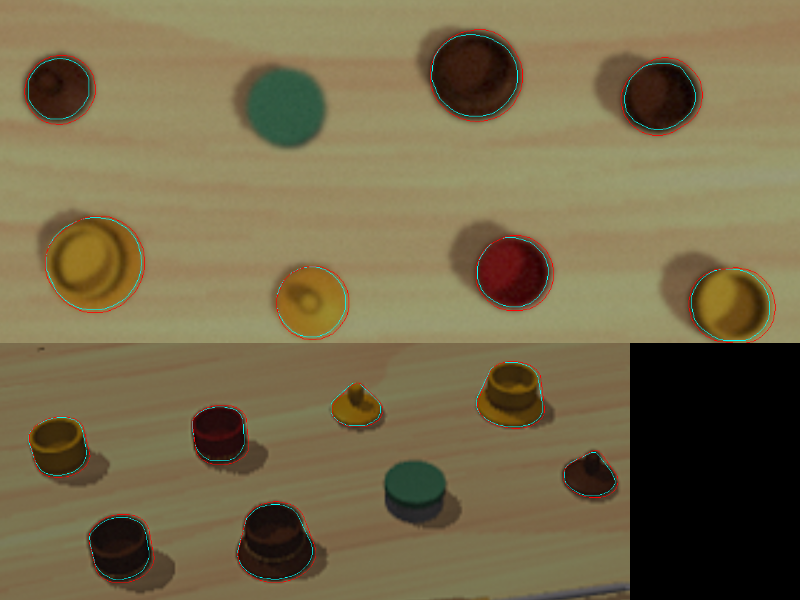

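The fits agree with both pictures: heights come within 2.5 mm of the bench, and all pieces are in reach. The two views disagree by about 3 mm in y, and averaging them cancels that. I start the move now.

Emit:
send_rows([
  {"turn": -0.1325},
  {"turn": -0.1325},
  {"turn": -0.1326},
  {"tx": -20, "ty": -30},
  {"tx": -22, "ty": -45},
  {"tx": -22, "ty": -45},
  {"tx": -22, "ty": -45},
  {"tx": -22, "ty": -45},
  {"tx": -22, "ty": -45},
  {"tx": -22, "ty": -45},
], gripper=-1)

```text
$.moves[0]: bad value
```

Emit:
send_rows([
  {"tx": 0, "ty": 0, "tz": 0, "turn": -0.1325},
  {"tx": 0, "ty": 0, "tz": 0, "turn": -0.1325},
  {"tx": 0, "ty": 0, "tz": 0, "turn": -0.1326},
  {"tx": -20, "ty": -30, "tz": 0, "turn": 0},
  {"tx": -22, "ty": -45, "tz": 0, "turn": 0},
  {"tx": -22, "ty": -45, "tz": 0, "turn": 0},
  {"tx": -22, "ty": -45, "tz": 0, "turn": 0},
  {"tx": -22, "ty": -45, "tz": 0, "turn": 0},
  {"tx": -22, "ty": -45, "tz": 0, "turn": 0},
  {"tx": -22, "ty": -45, "tz": 0, "turn": 0},
], gripper=-1)

```text
clock: 2.25
position: [0.3753, 0.2286, 0.2148]
tcp_rot: [[-1.0, 0.0, 0.001], [0.0, 1.0, 0.0], [-0.001, 0.0, -1.0]]
contact_force: [1.2, 0.6, 0.4]
finger_gap: 0.092
grasp_force: 0.0
```

Emit:
send_rows([
  {"tx": -24, "ty": -48, "tz": 0, "turn": 0},
  {"tx": -24, "ty": -48, "tz": 0, "turn": 0},
  {"tx": -24, "ty": -48, "tz": 0, "turn": 0},
  {"tx": -24, "ty": -48, "tz": 0, "turn": 0},
  {"tx": -24, "ty": -48, "tz": 0, "turn": 0},
  {"tx": -24, "ty": -48, "tz": 10, "turn": 0},
  {"tx": -24, "ty": -48, "tz": 20, "turn": 0},
  {"tx": -24, "ty": -48, "tz": 25, "turn": 0},
  {"tx": -24, "ty": -48, "tz": 25, "turn": 0},
  {"tx": -18, "ty": -41, "tz": 20, "turn": 0},
])

```text
clock: 3.5
position: [0.609, -0.2448, 0.1133]
tcp_rot: [[-1.0, 0.001, -0.0], [0.001, 1.0, 0.0], [0.0, 0.0, -1.0]]
contact_force: [1.0, -0.7, 1.5]
finger_gap: 0.0916
grasp_force: 0.0
```

Emit:
send_rows([
  {"tx": 0, "ty": 0, "tz": 20, "turn": 0},
  {"tx": 0, "ty": 0, "tz": 20, "turn": 0},
  {"tx": 0, "ty": 0, "tz": 20, "turn": 0},
  {"tx": 0, "ty": 0, "tz": 20, "turn": 0},
  {"tx": 0, "ty": 0, "tz": 10, "turn": 0},
  {"tx": 0, "ty": 0, "tz": 5, "turn": 0},
  {"tx": 0, "ty": 0, "tz": 5, "turn": 0},
  {"tx": 0, "ty": 0, "tz": 0, "turn": 0},
  {"tx": 0, "ty": 0, "tz": 0, "turn": 0},
  {"tx": 0, "ty": 0, "tz": 0, "turn": 0},
])

```text
clock: 4.75
position: [0.6089, -0.2432, 0.015]
tcp_rot: [[-1.0, 0.0, 0.001], [0.0, 1.0, -0.0], [-0.001, -0.0, -1.0]]
contact_force: [-0.4, -1.1, -0.1]
finger_gap: 0.092
grasp_force: 0.0
```

Emit:
send_rows([
  {"tx": 0, "ty": 0, "tz": 0, "turn": 0},
  {"tx": 0, "ty": 0, "tz": 0, "turn": 0},
  {"tx": 0, "ty": 0, "tz": 0, "turn": 0},
  {"tx": 0, "ty": 0, "tz": 0, "turn": 0},
  {"tx": 0, "ty": 0, "tz": 0, "turn": 0},
  {"tx": 0, "ty": 0, "tz": 0, "turn": 0},
  {"tx": 0, "ty": 0, "tz": 0, "turn": 0},
  {"tx": 0, "ty": 0, "tz": 0, "turn": 0},
  {"tx": 0, "ty": 0, "tz": 0, "turn": 0},
  {"tx": 0, "ty": 0, "tz": 0, "turn": 0},
], gripper=1, force=12)

```text
clock: 6.0
position: [0.6086, -0.243, 0.0146]
tcp_rot: [[-1.0, 0.0, -0.0], [0.0, 1.0, -0.0], [0.0, -0.0, -1.0]]
contact_force: [0.2, -0.2, -0.4]
finger_gap: 0.0629
grasp_force: 12.0
```

Emit:
send_rows([
  {"tx": 0, "ty": 0, "tz": -10, "turn": 0},
  {"tx": 0, "ty": 0, "tz": -20, "turn": 0},
  {"tx": 0, "ty": 0, "tz": -20, "turn": 0},
  {"tx": 0, "ty": 0, "tz": -20, "turn": 0},
  {"tx": -5, "ty": 24, "tz": 0, "turn": 0},
  {"tx": -5, "ty": 35, "tz": 0, "turn": 0},
  {"tx": -5, "ty": 35, "tz": 0, "turn": 0},
  {"tx": -5, "ty": 35, "tz": 0, "turn": 0},
  {"tx": -3, "ty": 25, "tz": 0, "turn": 0},
  {"tx": -2, "ty": 10, "tz": 0, "turn": 0},
])

```text
clock: 7.25
position: [0.6331, -0.0761, 0.0839]
tcp_rot: [[-1.0, -0.002, -0.001], [-0.002, 1.0, 0.001], [0.001, 0.001, -1.0]]
contact_force: [0.2, 0.2, -1.1]
finger_gap: 0.0626
grasp_force: 12.0
```

Run:
```python
from fit import *
im={n:save(n,f"pics/{n}1.png") for n in("scene","top")}
o=robot.get_obs(); print(np.round(o["position"],4))
q=np.array([o["position"][0],o["position"][1],.070])
V=[]
for n in im:
    v=cv2.resize(im[n][:,:,::-1],None,fx=4,fy=4,interpolation=cv2.INTER_CUBIC)
    for k,p,c in(("tier",q,(0,255,0)),("base",[.6343,-.0787,0],(0,0,255))):
        P=proj(n,pts(k,p))*4+2; [cv2.polylines(v,[np.int32(P[i:i+60])],True,c,1) for i in range(0,len(P),60)]
    c=np.int32(proj(n,[.634,-.079,.05])[0]*4); V.append(v[c[1]-200:c[1]+200,c[0]-190:c[0]+190])
cv2.imwrite("pics/c1.png",np.hstack(V))
```

```text
[ 0.6334 -0.0775  0.0842]
```

View pics/c1.png

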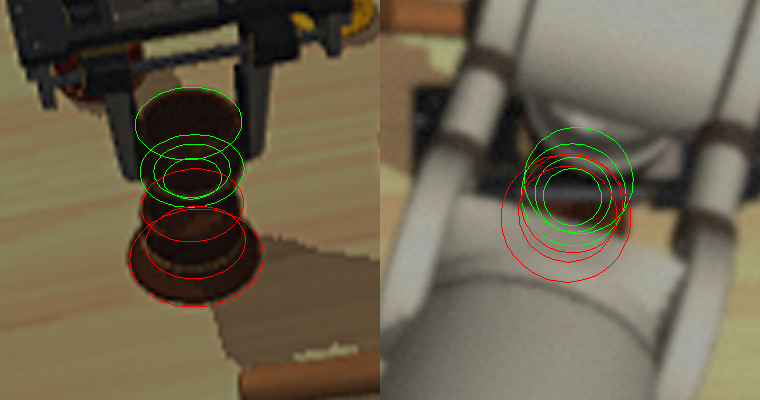

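The tier hangs level above the base, and the offset from the drawn models is the same on both (under 1 px). Lower it.

Emit:
send_rows([
  {"tx": 0, "ty": 0, "tz": 5, "turn": 0},
  {"tx": 0, "ty": 0, "tz": 5, "turn": 0},
  {"tx": 0, "ty": 0, "tz": 4, "turn": 0},
  {"tx": 0, "ty": 0, "tz": 4, "turn": 0},
  {"tx": 0, "ty": 0, "tz": 3, "turn": 0},
  {"tx": 0, "ty": 0, "tz": 3, "turn": 0},
  {"tx": 0, "ty": 0, "tz": 2, "turn": 0},
  {"tx": 0, "ty": 0, "tz": 1.5, "turn": 0},
  {"tx": 0, "ty": 0, "tz": 1, "turn": 0},
  {"tx": 0, "ty": 0, "tz": 0, "turn": 0},
])

```text
clock: 8.6
position: [0.6336, -0.079, 0.0561]
tcp_rot: [[-1.0, 0.0, -0.0], [0.0, 1.0, 0.0], [0.0, 0.0, -1.0]]
contact_force: [-0.1, -1.0, -1.5]
finger_gap: 0.0624
grasp_force: 12.0
```

Emit:
send_rows([
  {"tx": 0, "ty": 0, "tz": 0.5, "turn": 0},
  {"tx": 0, "ty": 0, "tz": 0.5, "turn": 0},
  {"tx": 0, "ty": 0, "tz": 0.5, "turn": 0},
  {"tx": 0, "ty": 0, "tz": 0, "turn": 0},
  {"tx": 0, "ty": 0, "tz": 0, "turn": 0},
  {"tx": 0, "ty": 0, "tz": 0, "turn": 0},
  {"tx": 0, "ty": 0, "tz": 0, "turn": 0},
  {"tx": 0, "ty": 0, "tz": 0, "turn": 0},
  {"tx": 0, "ty": 0, "tz": 0, "turn": 0},
  {"tx": 0, "ty": 0, "tz": 0, "turn": 0},
])

```text
clock: 9.85
position: [0.6338, -0.0791, 0.0556]
tcp_rot: [[-1.0, 0.0, 0.0], [0.0, 1.0, -0.0], [-0.0, -0.0, -1.0]]
contact_force: [-2.2, 0.9, 5.5]
finger_gap: 0.0629
grasp_force: 12.0
```

Contact is at the expected height (0.0556 m). Release and rise.

Emit:
send_rows([
  {"tx": 0, "ty": 0, "tz": 0, "turn": 0},
  {"tx": 0, "ty": 0, "tz": 0, "turn": 0},
  {"tx": 0, "ty": 0, "tz": 0, "turn": 0},
  {"tx": 0, "ty": 0, "tz": 0, "turn": 0},
  {"tx": 0, "ty": 0, "tz": 0, "turn": 0},
  {"tx": 0, "ty": 0, "tz": 0, "turn": 0},
  {"tx": 0, "ty": 0, "tz": -10, "turn": 0},
  {"tx": 0, "ty": 0, "tz": -20, "turn": 0},
  {"tx": 0, "ty": 0, "tz": -30, "turn": 0},
  {"tx": 0, "ty": 0, "tz": -20, "turn": 0},
], gripper=-1)

```text
clock: 11.1
position: [0.6348, -0.0794, 0.138]
tcp_rot: [[-1.0, 0.0, 0.004], [0.0, 1.0, -0.001], [-0.004, -0.001, -1.0]]
contact_force: [-0.6, -0.4, 0.4]
finger_gap: 0.092
grasp_force: 0.0
```

Emit:
send_rows([
  {"tx": 1.4, "ty": 25, "tz": 0, "turn": 0},
  {"tx": 1.4, "ty": 40, "tz": 0, "turn": 0},
  {"tx": 1.4, "ty": 45, "tz": 0, "turn": 0},
  {"tx": 1.4, "ty": 45, "tz": 0, "turn": 0},
  {"tx": 1.4, "ty": 45, "tz": 0, "turn": 0},
  {"tx": 1.3, "ty": 45, "tz": 0, "turn": 0},
  {"tx": 1.3, "ty": 45, "tz": 0, "turn": 0},
  {"tx": 1.3, "ty": 45, "tz": 0, "turn": 0},
  {"tx": 1.3, "ty": 35, "tz": 10, "turn": 0},
  {"tx": 1.3, "ty": 12.5, "tz": 20, "turn": 0},
])

```text
clock: 12.35
position: [0.6209, 0.3056, 0.1058]
tcp_rot: [[-1.0, -0.002, 0.003], [-0.002, 1.0, 0.001], [-0.003, 0.001, -1.0]]
contact_force: [0.8, -0.8, -0.6]
finger_gap: 0.0919
grasp_force: 0.0
```

Emit:
send_rows([
  {"tx": 0, "ty": 0, "tz": 15, "turn": 0},
  {"tx": 0, "ty": 0, "tz": 15, "turn": 0},
  {"tx": 0, "ty": 0, "tz": 15, "turn": 0},
  {"tx": 0, "ty": 0, "tz": 15, "turn": 0},
  {"tx": 0, "ty": 0, "tz": 10, "turn": 0},
  {"tx": 0, "ty": 0, "tz": 7, "turn": 0},
  {"tx": 0, "ty": 0, "tz": 4, "turn": 0},
  {"tx": 0, "ty": 0, "tz": 2, "turn": 0},
  {"tx": 0, "ty": 0, "tz": 0, "turn": 0},
  {"tx": 0, "ty": 0, "tz": 0, "turn": 0},
])

```text
clock: 13.6
position: [0.6205, 0.3036, 0.022]
tcp_rot: [[-1.0, 0.0, 0.001], [0.0, 1.0, 0.0], [-0.001, 0.0, -1.0]]
contact_force: [0.2, -0.3, -0.4]
finger_gap: 0.0917
grasp_force: 0.0
```

Run:
```python
from fit import *
im={n:save(n,f"pics/{n}2.png") for n in("scene","top")}
for k,z in(("base_dark",0),("tier_dark",.041)):
    M={}
    for n in im:
        r=robot.recognise(k,n); print(k,n,[(round(a["conf"],2),(np.array(a["extent"])*[512,384,512,384]).round(0).tolist()) for a in r[:2]])
V=[]
for n,P in(("scene",[.634,-.079,.04]),("scene",[.62,.303,.03])):
    v=cv2.resize(im[n][:,:,::-1],None,fx=5,fy=5,interpolation=cv2.INTER_CUBIC); c=np.int32(proj(n,P)[0]*5)
    for k,p in(("base",[.634,-.079,0]),("tier",[.634,-.079,.041]),("lid",[.6205,.3033,0])):
        Q=proj(n,pts(k,p))*5+2; [cv2.polylines(v,[np.int32(Q[i:i+60])],True,(0,255,0),1) for i in range(0,len(Q),60)]
    V.append(v[c[1]-200:c[1]+200,c[0]-190:c[0]+190])
cv2.imwrite("pics/c2.png",np.hstack(V))
```

```text
base_dark scene [(0.95, [209.0, 207.0, 240.0, 229.0])]
base_dark top [(0.66, [259.0, 177.0, 293.0, 202.0])]
tier_dark scene [(0.88, [207.0, 180.0, 235.0, 210.0])]
tier_dark top [(0.61, [266.0, 164.0, 292.0, 199.0])]
```

View pics/c2.png

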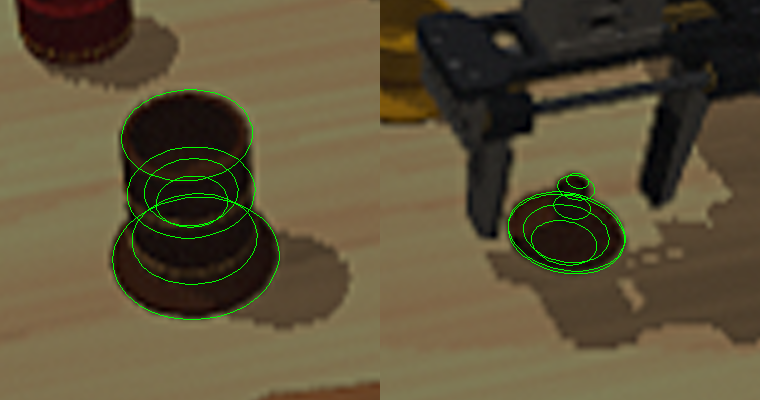

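The tier stands home on the base, as its outline matches the model at +41 mm. The open fingers straddle the lid's knob. Grip and lift.

Emit:
send_rows([
  {"tx": 0, "ty": 0, "tz": 0, "turn": 0},
  {"tx": 0, "ty": 0, "tz": 0, "turn": 0},
  {"tx": 0, "ty": 0, "tz": 0, "turn": 0},
  {"tx": 0, "ty": 0, "tz": 0, "turn": 0},
  {"tx": 0, "ty": 0, "tz": 0, "turn": 0},
  {"tx": 0, "ty": 0, "tz": 0, "turn": 0},
  {"tx": 0, "ty": 0, "tz": 0, "turn": 0},
  {"tx": 0, "ty": 0, "tz": 0, "turn": 0},
  {"tx": 0, "ty": 0, "tz": 0, "turn": 0},
  {"tx": 0, "ty": 0, "tz": 0, "turn": 0},
], gripper=1, force=12)

```text
clock: 15.15
position: [0.6202, 0.3035, 0.0216]
tcp_rot: [[-1.0, 0.0, -0.0], [0.0, 1.0, -0.0], [0.0, -0.0, -1.0]]
contact_force: [0.8, -0.1, -0.0]
finger_gap: 0.0193
grasp_force: 12.0
```

Emit:
send_rows([
  {"tx": 0, "ty": 0, "tz": 0, "turn": 0},
  {"tx": 0, "ty": 0, "tz": 0, "turn": 0},
  {"tx": 0, "ty": 0, "tz": 0, "turn": 0},
  {"tx": 0, "ty": 0, "tz": -10, "turn": 0},
  {"tx": 0, "ty": 0, "tz": -20, "turn": 0},
  {"tx": 0, "ty": 0, "tz": -20, "turn": 0},
  {"tx": 0, "ty": 0, "tz": -20, "turn": 0},
  {"tx": 0, "ty": 0, "tz": -20, "turn": 0},
  {"tx": 0, "ty": 0, "tz": -10, "turn": 0},
  {"tx": 0, "ty": 0, "tz": 0, "turn": 0},
])

```text
clock: 16.4
position: [0.6207, 0.3036, 0.1227]
tcp_rot: [[-1.0, 0.0, 0.002], [0.0, 1.0, 0.0], [-0.002, 0.0, -1.0]]
contact_force: [-0.6, 0.2, -1.7]
finger_gap: 0.0193
grasp_force: 12.0
```

Emit:
send_rows([
  {"tx": -1.3, "ty": -20, "tz": -8, "turn": 0},
  {"tx": -1.4, "ty": -40, "tz": 0, "turn": 0},
  {"tx": -1.4, "ty": -45, "tz": 0, "turn": 0},
  {"tx": -1.4, "ty": -50, "tz": 0, "turn": 0},
  {"tx": -1.4, "ty": -50, "tz": 0, "turn": 0},
  {"tx": -1.4, "ty": -50, "tz": 0, "turn": 0},
  {"tx": -1.4, "ty": -50, "tz": 0, "turn": 0},
  {"tx": -1.4, "ty": -40, "tz": 0, "turn": 0},
  {"tx": -1.2, "ty": -25, "tz": 0, "turn": 0},
  {"tx": -1.2, "ty": -12.5, "tz": 0, "turn": 0},
])

```text
clock: 17.65
position: [0.6328, -0.0813, 0.1291]
tcp_rot: [[-1.0, 0.003, -0.001], [0.003, 1.0, 0.0], [0.001, 0.0, -1.0]]
contact_force: [0.3, 0.6, -0.4]
finger_gap: 0.0193
grasp_force: 12.0
```

Run:
```python
from fit import *
im={n:save(n,f"pics/{n}3.png") for n in("scene",)}
o=robot.get_obs(); p=o["position"]; print(np.round(p,4),o["finger_gap"])
V=[]
for n in im:
    v=cv2.resize(im[n][:,:,::-1],None,fx=6,fy=6,interpolation=cv2.INTER_CUBIC); c=np.int32(proj(n,[.634,-.079,.08])[0]*6)
    w=v.copy()
    for k,q in(("tier",[.634,-.079,.041]),("lid",[p[0],p[1],p[2]-.0218])):
        Q=proj(n,pts(k,q))*6+2; [cv2.polylines(v,[np.int32(Q[i:i+60])],True,(0,255,0),1) for i in range(0,len(Q),60)]
    V+=[x[c[1]-250:c[1]+200,c[0]-190:c[0]+190] for x in (v,w)]
cv2.imwrite("pics/c3.png",np.hstack(V))
```

```text
[ 0.6331 -0.082   0.1292] 0.019369806591518764
```

View pics/c3.png

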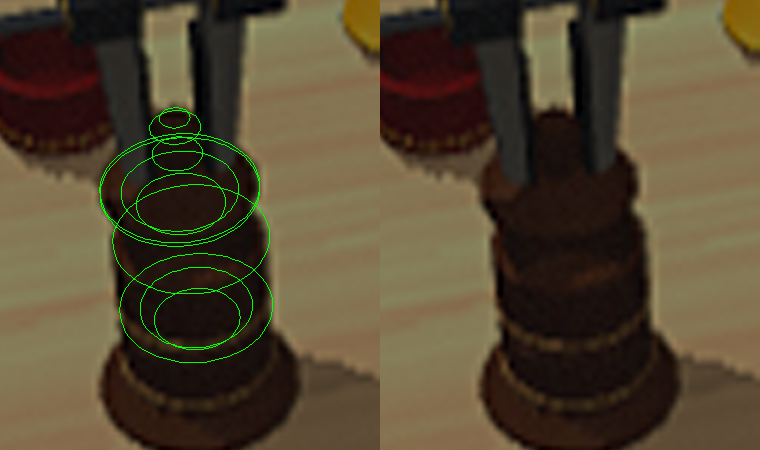

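The lid hangs level over the tier, and its leftward offset is the 3 mm arm lag still settling. Lower it.

Emit:
send_rows([
  {"tx": 0, "ty": 0, "tz": 0, "turn": 0},
  {"tx": 0, "ty": 0, "tz": 5, "turn": 0},
  {"tx": 0, "ty": 0, "tz": 5, "turn": 0},
  {"tx": 0, "ty": 0, "tz": 4, "turn": 0},
  {"tx": 0, "ty": 0, "tz": 4, "turn": 0},
  {"tx": 0, "ty": 0, "tz": 3, "turn": 0},
  {"tx": 0, "ty": 0, "tz": 2, "turn": 0},
  {"tx": 0, "ty": 0, "tz": 2, "turn": 0},
  {"tx": 0, "ty": 0, "tz": 1, "turn": 0},
  {"tx": 0, "ty": 0, "tz": 0, "turn": 0},
])

```text
clock: 18.95
position: [0.6336, -0.079, 0.1036]
tcp_rot: [[-1.0, 0.0, -0.0], [0.0, 1.0, 0.0], [0.0, 0.0, -1.0]]
contact_force: [-0.5, -0.3, -1.4]
finger_gap: 0.0192
grasp_force: 12.0
```

Emit:
send_rows([
  {"tx": 0, "ty": 0, "tz": 0.5, "turn": 0},
  {"tx": 0, "ty": 0, "tz": 0.5, "turn": 0},
  {"tx": 0, "ty": 0, "tz": 0.5, "turn": 0},
  {"tx": 0, "ty": 0, "tz": 0, "turn": 0},
  {"tx": 0, "ty": 0, "tz": 0, "turn": 0},
  {"tx": 0, "ty": 0, "tz": 0, "turn": 0},
  {"tx": 0, "ty": 0, "tz": 0, "turn": 0},
  {"tx": 0, "ty": 0, "tz": 0, "turn": 0},
  {"tx": 0, "ty": 0, "tz": 0, "turn": 0},
  {"tx": 0, "ty": 0, "tz": 0, "turn": 0},
])

```text
clock: 20.2
position: [0.6338, -0.0791, 0.1024]
tcp_rot: [[-1.0, 0.0, 0.0], [0.0, 1.0, -0.0], [-0.0, -0.0, -1.0]]
contact_force: [-2.7, -0.7, 5.0]
finger_gap: 0.0194
grasp_force: 12.0
```

Contact came at the expected height, 0.1024 m. Open and lift off. The knob ends at 0.127 m, so the tips must rise over 0.15 m.

Emit:
send_rows([
  {"tx": 0, "ty": 0, "tz": 0, "turn": 0},
  {"tx": 0, "ty": 0, "tz": 0, "turn": 0},
  {"tx": 0, "ty": 0, "tz": 0, "turn": 0},
  {"tx": 0, "ty": 0, "tz": 0, "turn": 0},
  {"tx": 0, "ty": 0, "tz": 0, "turn": 0},
  {"tx": 0, "ty": 0, "tz": 0, "turn": 0},
  {"tx": 0, "ty": 0, "tz": -10, "turn": 0},
  {"tx": 0, "ty": 0, "tz": -20, "turn": 0},
  {"tx": 0, "ty": 0, "tz": -20, "turn": 0},
  {"tx": 0, "ty": 0, "tz": -18, "turn": 0},
], gripper=-1)

```text
clock: 21.45
position: [0.6343, -0.0792, 0.1726]
tcp_rot: [[-1.0, 0.0, 0.002], [0.0, 1.0, -0.001], [-0.002, -0.001, -1.0]]
contact_force: [0.2, -0.3, 0.5]
finger_gap: 0.0917
grasp_force: 0.0
```

Emit:
send_rows([
  {"tx": 20, "ty": -20, "tz": 0, "turn": 0},
  {"tx": 30, "ty": -30, "tz": 0, "turn": 0},
  {"tx": 35, "ty": -35, "tz": 0, "turn": 0},
  {"tx": 35, "ty": -35, "tz": 0, "turn": 0},
  {"tx": 35, "ty": -35, "tz": 0, "turn": 0},
  {"tx": 30, "ty": -35, "tz": 0, "turn": 0},
  {"tx": 15, "ty": -17.5, "tz": 10, "turn": 0},
  {"tx": 10, "ty": -10, "tz": 20, "turn": 0},
  {"tx": 0, "ty": 0, "tz": 20, "turn": 0},
  {"tx": 0, "ty": 0, "tz": 20, "turn": 0},
])

```text
clock: 22.7
position: [0.4238, -0.2971, 0.1007]
tcp_rot: [[-1.0, 0.001, 0.001], [0.001, 1.0, -0.001], [-0.001, -0.001, -1.0]]
contact_force: [0.1, 0.1, 0.2]
finger_gap: 0.0919
grasp_force: 0.0
```

Run:
```python
from fit import *
im={n:save(n,f"pics/{n}4.png") for n in("scene",)}
print(np.round(robot.get_obs()["position"],4))
V=[]
n="scene"
v=cv2.resize(im[n][:,:,::-1],None,fx=5,fy=5,interpolation=cv2.INTER_CUBIC)
for P in([.634,-.079,.06],[.424,-.297,.03]):
    c=np.int32(proj(n,P)[0]*5)
    for k,q in(("base",[.634,-.079,0]),("tier",[.634,-.079,.041]),("lid",[.634,-.079,.081]),("tier",[.4237,-.2967,0])):
        Q=proj(n,pts(k,q))*5+2; cv2.polylines(v,[cv2.convexHull(np.int32(Q))],True,(0,255,0),1)
    V.append(v[c[1]-220:c[1]+200,c[0]-190:c[0]+190])
cv2.imwrite("pics/c4.png",np.hstack(V))
```

```text
[ 0.4225 -0.2955  0.0979]
```

View pics/c4.png

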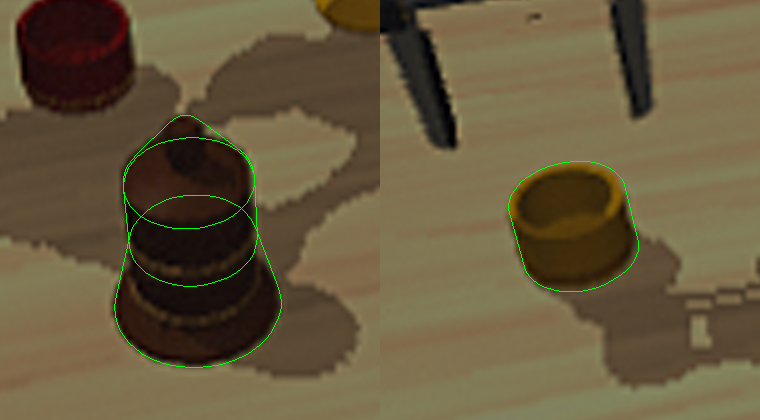

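The dark box is complete, and its outline matches the seated model. The gripper stands over the yellow tier. Descend and grip.

Emit:
send_rows([
  {"tx": 0, "ty": 0, "tz": 15, "turn": 0},
  {"tx": 0, "ty": 0, "tz": 20, "turn": 0},
  {"tx": 0, "ty": 0, "tz": 20, "turn": 0},
  {"tx": 0, "ty": 0, "tz": 15, "turn": 0},
  {"tx": 0, "ty": 0, "tz": 10, "turn": 0},
  {"tx": 0, "ty": 0, "tz": 5, "turn": 0},
  {"tx": 0, "ty": 0, "tz": 0, "turn": 0},
  {"tx": 0, "ty": 0, "tz": 0, "turn": 0},
  {"tx": 0, "ty": 0, "tz": 0, "turn": 0},
  {"tx": 0, "ty": 0, "tz": 0, "turn": 0},
])

```text
clock: 24.0
position: [0.4238, -0.2966, 0.0154]
tcp_rot: [[-1.0, 0.0, 0.0], [0.0, 1.0, -0.0], [-0.0, -0.0, -1.0]]
contact_force: [1.3, -0.7, -0.1]
finger_gap: 0.092
grasp_force: 0.0
```

Emit:
send_rows([
  {"tx": 0, "ty": 0, "tz": 0, "turn": 0},
  {"tx": 0, "ty": 0, "tz": 0, "turn": 0},
  {"tx": 0, "ty": 0, "tz": 0, "turn": 0},
  {"tx": 0, "ty": 0, "tz": 0, "turn": 0},
  {"tx": 0, "ty": 0, "tz": 0, "turn": 0},
  {"tx": 0, "ty": 0, "tz": 0, "turn": 0},
  {"tx": 0, "ty": 0, "tz": 0, "turn": 0},
  {"tx": 0, "ty": 0, "tz": 0, "turn": 0},
  {"tx": 0, "ty": 0, "tz": 0, "turn": 0},
  {"tx": 0, "ty": 0, "tz": 0, "turn": 0},
], gripper=1, force=12)

```text
clock: 25.25
position: [0.4236, -0.2965, 0.0151]
tcp_rot: [[-1.0, 0.0, -0.0], [0.0, 1.0, 0.0], [0.0, 0.0, -1.0]]
contact_force: [0.1, -0.5, -0.3]
finger_gap: 0.064
grasp_force: 12.0
```

Emit:
send_rows([
  {"tx": 0, "ty": 0, "tz": -10, "turn": 0},
  {"tx": 0, "ty": 0, "tz": -20, "turn": 0},
  {"tx": 0, "ty": 0, "tz": -20, "turn": 0},
  {"tx": 0, "ty": 0, "tz": -20, "turn": 0},
  {"tx": 0, "ty": 0, "tz": -20, "turn": 0},
  {"tx": 0, "ty": 25, "tz": 0, "turn": 0},
  {"tx": 0, "ty": 45, "tz": 0, "turn": 0},
  {"tx": 0, "ty": 50, "tz": 0, "turn": 0},
  {"tx": 0, "ty": 50, "tz": 0, "turn": 0},
  {"tx": 0, "ty": 50, "tz": 0, "turn": 0},
])

```text
clock: 26.5
position: [0.4235, -0.075, 0.1057]
tcp_rot: [[-1.0, 0.001, 0.001], [0.001, 1.0, -0.0], [-0.001, -0.0, -1.0]]
contact_force: [0.8, -0.2, -1.3]
finger_gap: 0.0639
grasp_force: 12.0
```

Emit:
send_rows([
  {"tx": -4, "ty": 50, "tz": 0, "turn": 0},
  {"tx": -4, "ty": 50, "tz": 0, "turn": 0},
  {"tx": -4, "ty": 50, "tz": 0, "turn": 0},
  {"tx": -4, "ty": 50, "tz": 0, "turn": 0},
  {"tx": -4, "ty": 50, "tz": 0, "turn": 0},
  {"tx": -4, "ty": 40, "tz": 0, "turn": 0},
  {"tx": -4, "ty": 25, "tz": 0, "turn": 0},
  {"tx": -4, "ty": 15, "tz": 5, "turn": 0},
  {"tx": -4, "ty": 8, "tz": 10, "turn": 0},
  {"tx": -2.6, "ty": 3.7, "tz": 5, "turn": 0},
])

```text
clock: 27.75
position: [0.462, 0.2648, 0.0839]
tcp_rot: [[-1.0, 0.001, -0.002], [0.001, 1.0, -0.001], [0.002, -0.001, -1.0]]
contact_force: [-0.7, -0.7, -1.4]
finger_gap: 0.0639
grasp_force: 12.0
```

Emit:
send_rows([
  {"tx": 0, "ty": 0, "tz": 0, "turn": 0},
  {"tx": 0, "ty": 0, "tz": 0, "turn": 0},
  {"tx": 0, "ty": 0, "tz": 0, "turn": 0},
  {"tx": 0, "ty": 0, "tz": 0, "turn": 0},
  {"tx": 0, "ty": 0, "tz": 0, "turn": 0},
  {"tx": 0, "ty": 0, "tz": 0, "turn": 0},
  {"tx": 0, "ty": 0, "tz": 0, "turn": 0},
  {"tx": 0, "ty": 0, "tz": 0, "turn": 0},
  {"tx": 0, "ty": 0, "tz": 0, "turn": 0},
  {"tx": 0, "ty": 0, "tz": 0, "turn": 0},
])

```text
clock: 29.0
position: [0.4623, 0.2652, 0.0851]
tcp_rot: [[-1.0, 0.0, -0.0], [0.0, 1.0, -0.0], [0.0, -0.0, -1.0]]
contact_force: [-0.0, 0.3, -1.5]
finger_gap: 0.0636
grasp_force: 12.0
```

Run:
```python
from fit import *
n="scene"; im=save(n,"pics/scene5.png")
p=robot.get_obs()["position"]; print(np.round(p,4))
v=cv2.resize(im[:,:,::-1],None,fx=6,fy=6,interpolation=cv2.INTER_CUBIC); w=v.copy(); c=np.int32(proj(n,[.4626,.265,.06])[0]*6)
for k,q in(("base",[.4626,.2652,0]),("tier",[p[0],p[1],p[2]-.0151])):
    Q=proj(n,pts(k,q))*6+2; cv2.polylines(v,[cv2.convexHull(np.int32(Q))],True,(0,0,255),1)
cv2.imwrite("pics/c5.png",np.hstack([x[c[1]-220:c[1]+200,c[0]-190:c[0]+190] for x in(v,w)]))
```

```text
[0.4623 0.2652 0.0851]
```

View pics/c5.png

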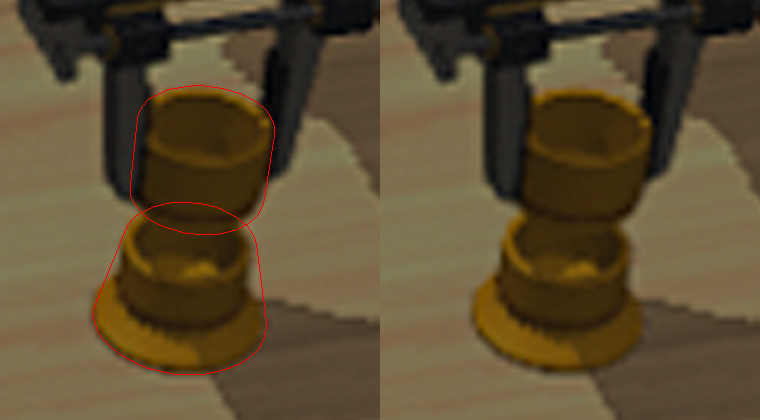

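The tier hangs centred over the yellow base. Lower it.

Emit:
send_rows([
  {"tx": 0, "ty": 0, "tz": 5, "turn": 0},
  {"tx": 0, "ty": 0, "tz": 5, "turn": 0},
  {"tx": 0, "ty": 0, "tz": 5, "turn": 0},
  {"tx": 0, "ty": 0, "tz": 4, "turn": 0},
  {"tx": 0, "ty": 0, "tz": 3, "turn": 0},
  {"tx": 0, "ty": 0, "tz": 2, "turn": 0},
  {"tx": 0, "ty": 0, "tz": 2, "turn": 0},
  {"tx": 0, "ty": 0, "tz": 1, "turn": 0},
  {"tx": 0, "ty": 0, "tz": 1, "turn": 0},
  {"tx": 0, "ty": 0, "tz": 0, "turn": 0},
])

```text
clock: 30.3
position: [0.4623, 0.2652, 0.0571]
tcp_rot: [[-1.0, 0.0, -0.0], [0.0, 1.0, -0.0], [0.0, -0.0, -1.0]]
contact_force: [1.0, -1.1, -2.2]
finger_gap: 0.0638
grasp_force: 12.0
```

Emit:
send_rows([
  {"tx": 0, "ty": 0, "tz": 0.5, "turn": 0},
  {"tx": 0, "ty": 0, "tz": 0.5, "turn": 0},
  {"tx": 0, "ty": 0, "tz": 0.5, "turn": 0},
  {"tx": 0, "ty": 0, "tz": 0, "turn": 0},
  {"tx": 0, "ty": 0, "tz": 0, "turn": 0},
  {"tx": 0, "ty": 0, "tz": 0, "turn": 0},
  {"tx": 0, "ty": 0, "tz": 0, "turn": 0},
  {"tx": 0, "ty": 0, "tz": 0, "turn": 0},
  {"tx": 0, "ty": 0, "tz": 0, "turn": 0},
  {"tx": 0, "ty": 0, "tz": 0, "turn": 0},
])

```text
clock: 31.55
position: [0.4624, 0.2653, 0.0561]
tcp_rot: [[-1.0, 0.0, 0.0], [0.0, 1.0, -0.0], [-0.0, -0.0, -1.0]]
contact_force: [-3.2, -0.8, 4.7]
finger_gap: 0.0643
grasp_force: 12.0
```

Contact came at 0.056 m, as expected. Release, rise, and go to the yellow lid.

Emit:
send_rows([
  {"tx": 0, "ty": 0, "tz": 0, "turn": 0},
  {"tx": 0, "ty": 0, "tz": 0, "turn": 0},
  {"tx": 0, "ty": 0, "tz": 0, "turn": 0},
  {"tx": 0, "ty": 0, "tz": 0, "turn": 0},
  {"tx": 0, "ty": 0, "tz": 0, "turn": 0},
  {"tx": 0, "ty": 0, "tz": 0, "turn": 0},
  {"tx": 0, "ty": 0, "tz": -10, "turn": 0},
  {"tx": 0, "ty": 0, "tz": -20, "turn": 0},
  {"tx": 0, "ty": 0, "tz": -20, "turn": 0},
  {"tx": 0, "ty": 0, "tz": -14.5, "turn": 0},
], gripper=-1)

```text
clock: 32.8
position: [0.4629, 0.2654, 0.1218]
tcp_rot: [[-1.0, 0.0, 0.002], [0.0, 1.0, 0.001], [-0.002, 0.001, -1.0]]
contact_force: [0.3, 0.6, 0.6]
finger_gap: 0.0913
grasp_force: 0.0
```

Emit:
send_rows([
  {"tx": 4, "ty": -20, "tz": 0, "turn": 0},
  {"tx": 4, "ty": -30, "tz": 0, "turn": 0},
  {"tx": 6, "ty": -35, "tz": 0, "turn": 0},
  {"tx": 6, "ty": -35, "tz": 0, "turn": 0},
  {"tx": 6, "ty": -35, "tz": 0, "turn": 0},
  {"tx": 4, "ty": -25, "tz": 0, "turn": 0},
  {"tx": 4, "ty": -10, "tz": 5, "turn": 0},
  {"tx": 0.8, "ty": -5, "tz": 15, "turn": 0},
  {"tx": 0, "ty": 0, "tz": 20, "turn": 0},
  {"tx": 0, "ty": 0, "tz": 15, "turn": 0},
])

```text
clock: 34.05
position: [0.4263, 0.0707, 0.0631]
tcp_rot: [[-1.0, -0.0, -0.002], [-0.0, 1.0, 0.0], [0.002, 0.0, -1.0]]
contact_force: [0.6, -0.1, 0.2]
finger_gap: 0.0921
grasp_force: 0.0
```

Run:
```python
from fit import *
n="scene"; im=save(n,"pics/scene6.png")
p=robot.get_obs()["position"]; print(np.round(p,4))
v=cv2.resize(im[:,:,::-1],None,fx=5,fy=5,interpolation=cv2.INTER_CUBIC); V=[]
for k,q in(("base",[.4626,.2652,0]),("tier",[.4624,.2653,.041]),("lid",[.4278,.0702,0])):
    Q=proj(n,pts(k,q))*5+2; cv2.polylines(v,[cv2.convexHull(np.int32(Q))],True,(0,0,255),1)
for P in([.4626,.265,.05],[.428,.07,.03]):
    c=np.int32(proj(n,P)[0]*5); V.append(v[c[1]-200:c[1]+200,c[0]-190:c[0]+190])
cv2.imwrite("pics/c6.png",np.hstack(V))
```

```text
[0.4251 0.0708 0.0616]
```

View pics/c6.png

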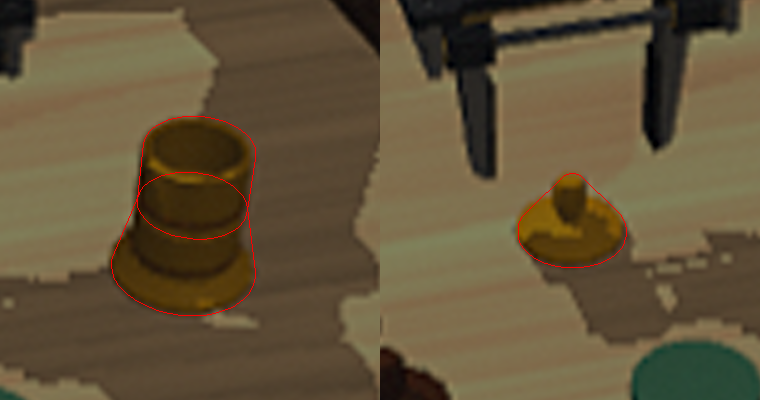

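The yellow tier is seated as modelled, and the fingers straddle the yellow knob. Descend 43 mm and grip.

Emit:
send_rows([
  {"tx": 0, "ty": 0, "tz": 10, "turn": 0},
  {"tx": 0, "ty": 0, "tz": 10, "turn": 0},
  {"tx": 0, "ty": 0, "tz": 10, "turn": 0},
  {"tx": 0, "ty": 0, "tz": 7, "turn": 0},
  {"tx": 0, "ty": 0, "tz": 4, "turn": 0},
  {"tx": 0, "ty": 0, "tz": 2, "turn": 0},
  {"tx": 0, "ty": 0, "tz": 0, "turn": 0},
  {"tx": 0, "ty": 0, "tz": 0, "turn": 0},
  {"tx": 0, "ty": 0, "tz": 0, "turn": 0},
  {"tx": 0, "ty": 0, "tz": 0, "turn": 0},
])

```text
clock: 35.35
position: [0.4276, 0.0702, 0.0222]
tcp_rot: [[-1.0, 0.0, 0.0], [0.0, 1.0, -0.0], [-0.0, -0.0, -1.0]]
contact_force: [-0.5, 0.5, 0.2]
finger_gap: 0.092
grasp_force: 0.0
```

Emit:
send_rows([
  {"tx": 0, "ty": 0, "tz": 0, "turn": 0},
  {"tx": 0, "ty": 0, "tz": 0, "turn": 0},
  {"tx": 0, "ty": 0, "tz": 0, "turn": 0},
  {"tx": 0, "ty": 0, "tz": 0, "turn": 0},
  {"tx": 0, "ty": 0, "tz": 0, "turn": 0},
  {"tx": 0, "ty": 0, "tz": 0, "turn": 0},
  {"tx": 0, "ty": 0, "tz": 0, "turn": 0},
  {"tx": 0, "ty": 0, "tz": 0, "turn": 0},
  {"tx": 0, "ty": 0, "tz": 0, "turn": 0},
  {"tx": 0, "ty": 0, "tz": 0, "turn": 0},
], gripper=1, force=12)

```text
clock: 36.6
position: [0.4274, 0.0702, 0.0221]
tcp_rot: [[-1.0, 0.0, -0.0], [0.0, 1.0, -0.0], [0.0, -0.0, -1.0]]
contact_force: [-0.3, -0.9, -0.4]
finger_gap: 0.0192
grasp_force: 12.0
```

Emit:
send_rows([
  {"tx": 0, "ty": 0, "tz": 0, "turn": 0},
  {"tx": 0, "ty": 0, "tz": 0, "turn": 0},
  {"tx": 0, "ty": 0, "tz": 0, "turn": 0},
  {"tx": 0, "ty": 0, "tz": -10, "turn": 0},
  {"tx": 0, "ty": 0, "tz": -20, "turn": 0},
  {"tx": 0, "ty": 0, "tz": -20, "turn": 0},
  {"tx": 0, "ty": 0, "tz": -20, "turn": 0},
  {"tx": 0, "ty": 0, "tz": -20, "turn": 0},
  {"tx": 0, "ty": 0, "tz": -18, "turn": 0},
  {"tx": 0, "ty": 0, "tz": 0, "turn": 0},
])

```text
clock: 37.85
position: [0.4287, 0.0702, 0.1318]
tcp_rot: [[-1.0, 0.0, 0.004], [0.0, 1.0, -0.0], [-0.004, -0.0, -1.0]]
contact_force: [0.4, 0.3, -1.4]
finger_gap: 0.0193
grasp_force: 12.0
```

Emit:
send_rows([
  {"tx": -4, "ty": 15, "tz": 0, "turn": 0},
  {"tx": -4, "ty": 30, "tz": 0, "turn": 0},
  {"tx": -6, "ty": 35, "tz": 0, "turn": 0},
  {"tx": -6, "ty": 35, "tz": 0, "turn": 0},
  {"tx": -6, "ty": 35, "tz": 0, "turn": 0},
  {"tx": -4, "ty": 25, "tz": 0, "turn": 0},
  {"tx": -4, "ty": 15, "tz": 0, "turn": 0},
  {"tx": -0.8, "ty": 5, "tz": 0, "turn": 0},
  {"tx": 0, "ty": 0, "tz": 0, "turn": 0},
  {"tx": 0, "ty": 0, "tz": 0, "turn": 0},
])

```text
clock: 39.1
position: [0.4622, 0.2646, 0.13]
tcp_rot: [[-1.0, 0.001, -0.0], [0.001, 1.0, -0.0], [0.0, -0.0, -1.0]]
contact_force: [-0.1, 0.7, -0.7]
finger_gap: 0.0191
grasp_force: 12.0
```

Run:
```python
from fit import *
n="scene"; im=save(n,"pics/scene7.png")
p=robot.get_obs()["position"]; print(np.round(p,4))
v=cv2.resize(im[:,:,::-1],None,fx=6,fy=6,interpolation=cv2.INTER_CUBIC); w=v.copy(); c=np.int32(proj(n,[.4626,.265,.08])[0]*6)
for k,q in(("tier",[.4624,.2653,.041]),("lid",[p[0],p[1],p[2]-.0221])):
    Q=proj(n,pts(k,q))*6+2; cv2.polylines(v,[cv2.convexHull(np.int32(Q))],True,(0,0,255),1)
cv2.imwrite("pics/c7.png",np.hstack([x[max(0,c[1]-220):c[1]+200,c[0]-190:c[0]+190] for x in(v,w)]))
```

```text
[0.4623 0.2646 0.1301]
```

View pics/c7.png

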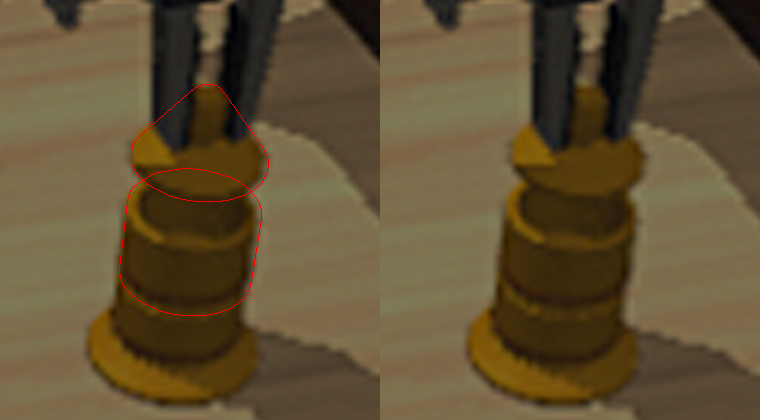

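The lid is level and centred over the tier. Lower it.

Emit:
send_rows([
  {"tx": 0, "ty": 0, "tz": 5, "turn": 0},
  {"tx": 0, "ty": 0, "tz": 5, "turn": 0},
  {"tx": 0, "ty": 0, "tz": 4, "turn": 0},
  {"tx": 0, "ty": 0, "tz": 4, "turn": 0},
  {"tx": 0, "ty": 0, "tz": 3, "turn": 0},
  {"tx": 0, "ty": 0, "tz": 2, "turn": 0},
  {"tx": 0, "ty": 0, "tz": 2, "turn": 0},
  {"tx": 0, "ty": 0, "tz": 1, "turn": 0},
  {"tx": 0, "ty": 0, "tz": 0, "turn": 0},
  {"tx": 0, "ty": 0, "tz": 0, "turn": 0},
])

```text
clock: 40.4
position: [0.4624, 0.2653, 0.1042]
tcp_rot: [[-1.0, 0.0, 0.0], [0.0, 1.0, 0.0], [-0.0, 0.0, -1.0]]
contact_force: [-0.1, 0.0, -2.2]
finger_gap: 0.0192
grasp_force: 12.0
```

Emit:
send_rows([
  {"tx": 0, "ty": 0, "tz": 0.5, "turn": 0},
  {"tx": 0, "ty": 0, "tz": 0.5, "turn": 0},
  {"tx": 0, "ty": 0, "tz": 0.5, "turn": 0},
  {"tx": 0, "ty": 0, "tz": 0, "turn": 0},
  {"tx": 0, "ty": 0, "tz": 0, "turn": 0},
  {"tx": 0, "ty": 0, "tz": 0, "turn": 0},
  {"tx": 0, "ty": 0, "tz": 0, "turn": 0},
  {"tx": 0, "ty": 0, "tz": 0, "turn": 0},
  {"tx": 0, "ty": 0, "tz": 0, "turn": 0},
  {"tx": 0, "ty": 0, "tz": 0, "turn": 0},
])

```text
clock: 41.65
position: [0.4625, 0.2652, 0.103]
tcp_rot: [[-1.0, 0.0, 0.0], [0.0, 1.0, -0.0], [-0.0, -0.0, -1.0]]
contact_force: [-2.4, -0.9, 5.1]
finger_gap: 0.0193
grasp_force: 12.0
```

Home at 0.103 m. Release, rise, and move aside to look.

Emit:
send_rows([
  {"tx": 0, "ty": 0, "tz": 0, "turn": 0},
  {"tx": 0, "ty": 0, "tz": 0, "turn": 0},
  {"tx": 0, "ty": 0, "tz": 0, "turn": 0},
  {"tx": 0, "ty": 0, "tz": 0, "turn": 0},
  {"tx": 0, "ty": 0, "tz": 0, "turn": 0},
  {"tx": 0, "ty": 0, "tz": 0, "turn": 0},
  {"tx": 0, "ty": 0, "tz": -10, "turn": 0},
  {"tx": 0, "ty": 0, "tz": -20, "turn": 0},
  {"tx": 0, "ty": 0, "tz": -30, "turn": 0},
  {"tx": 0, "ty": 0, "tz": -30, "turn": 0},
], gripper=-1)

```text
clock: 42.9
position: [0.4624, 0.2653, 0.1943]
tcp_rot: [[-1.0, 0.0, 0.001], [0.0, 1.0, 0.0], [-0.001, 0.0, -1.0]]
contact_force: [0.1, -0.4, 0.1]
finger_gap: 0.0921
grasp_force: 0.0
```

Emit:
send_rows([
  {"tx": 5, "ty": 20, "tz": 0, "turn": 0},
  {"tx": 10, "ty": 25, "tz": 0, "turn": 0},
  {"tx": 10, "ty": 25, "tz": 0, "turn": 0},
  {"tx": 10, "ty": 25, "tz": 0, "turn": 0},
  {"tx": 10, "ty": 25, "tz": 0, "turn": 0},
  {"tx": 10, "ty": 25, "tz": 0, "turn": 0},
  {"tx": 10, "ty": 20, "tz": 0, "turn": 0},
  {"tx": 5, "ty": 10, "tz": 0, "turn": 0},
  {"tx": 0, "ty": 0, "tz": 0, "turn": 0},
  {"tx": 0, "ty": 0, "tz": 0, "turn": 0},
])

```text
clock: 44.15
position: [0.3927, 0.4397, 0.1927]
tcp_rot: [[-1.0, 0.001, 0.0], [0.001, 1.0, -0.0], [-0.0, -0.0, -1.0]]
contact_force: [0.6, 0.2, 1.1]
finger_gap: 0.0917
grasp_force: 0.0
```

Run:
```python
from fit import *
n="scene"; im=save(n,"pics/scene8.png"); save("top","pics/top8.png")
print(np.round(robot.get_obs()["position"],4))
v=cv2.resize(im[:,:,::-1],None,fx=2.7,fy=2.7,interpolation=cv2.INTER_CUBIC)
for b in([.4625,.2652],[.634,-.079]):
  for k,z in(("base",0),("tier",.041),("lid",.081)):
    Q=proj(n,pts(k,[*b,z]))*2.7; cv2.polylines(v,[cv2.convexHull(np.int32(Q))],True,(0,255,0),1)
cv2.imwrite("pics/c8.png",v[230:730,250:1050])
```

```text
[0.3928 0.4396 0.1927]
```

View pics/c8.png

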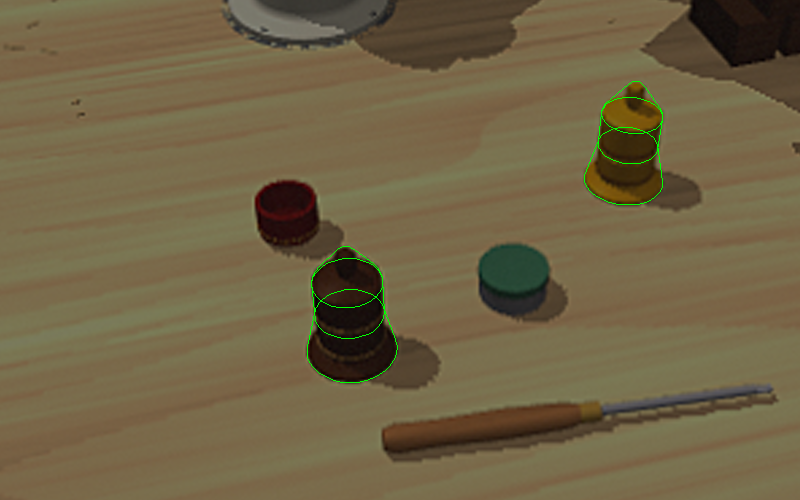

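Both boxes stand complete, dark at about (350,310) and yellow at about (628,145), and both match the seated models. The red tier, tin and gouge are where they were, and the arm is clear.

```bash
python3 -c "
from cell import robot
print(robot.close_job())"
```

```text
the job is handed in; nothing more can be done
None
```

Both boxes are assembled on their bases, dark then yellow, with each tier and lid set down at its expected seated height, and the job was handed in at about 44 s with the spare tier, tin and gouge untouched.

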